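Load the slide scanner: unload, reload, shut the hood

ROBOT

A 7-joint arm with a two-finger parallel gripper is mounted at the origin on the work surface. World frame = base frame: x ahead of the robot, y to its left, z up, the work surface at z = 0. Lengths are in m, angles in rad, forces in N, time in s.
With the tool pointing down it reaches from about 0.35 to 0.9 m from the base axis. Payload 19.9 kg.
Tool frame: the origin (TCP) lies on the front face of the gripper's body, between the roots of the fingers; the fingertips stand 73 mm ahead of it and the grasp point (between the pads) lies 54 mm ahead of it; z points along the fingers, y is the line along which they close (so a half turn about z gives the same grasp; the last joint's range is limited). The gripper opens to 85 mm and grips with 20 to 120 N. Pads are 22 mm wide; open, the fingers measure 114 mm over their backs; the gripper's body (76 mm by 85 mm) begins 54 mm behind the grasp point. The pads swing forward as they close: fully open they stand 13 mm farther back than shut.
Start: joints at [1.071, 0.417, -0.01, 1.614, 0.005, 1.111, -0.053], TCP at [0.277, -0.56, 0.304] pointing down, gripper open.
Joint ranges: [-2.81, 2.81], [-0.39, 2.02], [-1.27, 1.25], [0.06, 2.57], [-1.19, 4.33], [0.19, 2], [-2.82, 2.82]. Speed limits (rad/s): [1.89, 1.89, 2.39, 2.39, 3.01, 3.01, 3.01].

INTERFACE

Orientations are given as a unit quaternion [w, x, y, z].
In Python, from station import * gives the robot as it stands. Calls block until the motion is done:
- movep(position, orientation): joint-space move of the TCP to a pose.
- move_linear(position, ori=None, feed=0.15): straight line of the TCP; ori=None keeps the orientation; feed is the mean speed in m/s.
- movej(angles): joint-space move.
- open_gripper() and clamp(newtons=None): open the fingers fully, or close them until they stop; newtons is the grip in N (None keeps the last).
- hold(seconds).
- ik(position, orientation): joint angles nearest the present ones, or None.
- camera(name): name is "scene" or "top" or "wrist"; returns the picture (480x640x3 uint8, red, green, blue); there is no depth.
- camera_model(name): a dict with "fovy" (degrees; the focal length in pixels is half the picture's height over the tangent of half this angle, whatever the lens; pixels are square), "cx", "cy" (the principal point, pixels), "origin" and "orientation" of the camera in the world. Camera axes: x right, y down, z forward; pixel columns grow to the right and rows downward; lengths in m; the calibration is good to about 2 mm. A picture is of the moment at which its call begins: read the wrist's pose just before it. camera_model takes no time and is no camera call; for the wrist camera it gives the pose at the moment of the call.
A pose or a line that the arm cannot do raises MotionError and nothing moves.
- finish_job(): hands the job in; it is judged then, once.
Readings, each from a call of its own:
- read_t(): time.
- read_joint_positions(): joint angles.
- read_dq(): joint speeds.
- read_joint_torque(): joint torques, N m.
- read_position(): TCP position.
- read_tool_rot(): TCP orientation.
- read_ft_force(): force on the tool from outside, world axes, zero at the start.
- read_wrist_torque(): the same for the moment, N m.
- read_gripper_width(): opening from 0.0 (shut) to 1.0 (fully open).
- read_grasp_force(): force on a finger pad.
Only numpy, scipy, OpenCV 4.12 (cv2) and the standard library are available. Lean on these libraries where they do the work, as an engineer would, in place of code of your own. Each camera call takes 0.05 s, during which the arm holds its last target. There are 200 camera calls.

TASK

Clear the finished slide carriers (black bars) out of the slide scanner and lay them flat in the orange tray, and load every new carrier (coloured bars), one to a lane and lengthwise, lying flat and pushed fully home so that its far end touches the far stop and its right side touches its lane's rail. Once all of that is done, press the clear hood down past its catch until it is fully shut. At any time, also stand the blue case upright on one of its short ends in the middle of the grey mat, and do not knock over the little dropper bottles.

Things in the scene. Friction and masses are not known exactly. Their poses are not given: they have to be found in the camera images.
- carrier_red: new slide carrier, loose, lying flat; may be absent: white plate 92 (x) x 42 (y) x 12 mm, 90 g, glass slide on top; across its middle an upright red clamp bar 12 (x) x 40 (y) mm, top 30 mm above the underside: grip it there, fingers closing along the carrier's x. Origin: centre of underside, z up. May be loaded either way round.
- carrier_yellow: new slide carrier, loose, lying flat; may be absent: white plate 92 (x) x 42 (y) x 12 mm, 90 g, glass slide on top; across its middle an upright yellow clamp bar 12 (x) x 40 (y) mm, top 30 mm above the underside: grip it there, fingers closing along the carrier's x. Origin: centre of underside, z up. May be loaded either way round.
- carrier_green: new slide carrier, loose, lying flat; may be absent: white plate 92 (x) x 42 (y) x 12 mm, 90 g, glass slide on top; across its middle an upright green clamp bar 12 (x) x 40 (y) mm, top 30 mm above the underside: grip it there, fingers closing along the carrier's x. Origin: centre of underside, z up. May be loaded either way round.
- done0: finished slide carrier that starts loosely in lane 0 of the scanner (within 12 mm of home), a black clamp bar but otherwise just like the new carriers (92 x 42 x 12 mm, bar top 30 mm up, same origin and grip); may be absent
- done1: finished slide carrier that starts loosely in lane 1 of the scanner (within 12 mm of home), a black clamp bar but otherwise just like the new carriers (92 x 42 x 12 mm, bar top 30 mm up, same origin and grip); may be absent
- done2: finished slide carrier that starts loosely in lane 2 of the scanner (within 12 mm of home), a black clamp bar but otherwise just like the new carriers (92 x 42 x 12 mm, bar top 30 mm up, same origin and grip); may be absent
- out_tray: orange open tray fixed on the bench, for finished carriers: 115 (x) x 110 (y) mm outside, 18 mm high, walls and floor 5 mm (inside 105 x 100 mm: two carriers fit side by side along its x, at y +-24 mm). Origin: centre of its underside
- scanner: slide scanner, fixed: bed 170 (x) x 250 (y) mm, 14 mm high, origin on the bench under its middle, x away from the robot, y left. Three lanes along x, open in front; dark far stop, a dark 6 mm rail right of each lane. White ledge behind (x 60 to 90) and hinge wall (y 115 to 127 mm), 45 mm high; on the right (y -121 to -136, x +-25) a catch post, nose top 62 mm high.
- lane0 (a point): bed point (14 mm above the bench) of the rightmost lane where the centre of a carrier's underside lies when it is home: its far end against the far stop (scanner +x, 46 mm from here), its right side against the rail (scanner -y, 21 mm from here). Stop and rails stand 9 mm above the bed; 12 mm play to the left. Axes as the scanner's.
- lane1 (a point): bed point (14 mm above the bench) of the middle lane where the centre of a carrier's underside lies when it is home: its far end against the far stop (scanner +x, 46 mm from here), its right side against the rail (scanner -y, 21 mm from here). Stop and rails stand 9 mm above the bed; 12 mm play to the left. Axes as the scanner's.
- lane2 (a point): bed point (14 mm above the bench) of the leftmost lane where the centre of a carrier's underside lies when it is home: its far end against the far stop (scanner +x, 46 mm from here), its right side against the rail (scanner -y, 21 mm from here). Stop and rails stand 9 mm above the bed; 12 mm play to the left. Axes as the scanner's.
- hood (a joint): clear hood with blue rim: 0 shut (level over the bed), grows opening, rad; starts at 1.6 to 1.75, leaning left. Panel 150 (along x) x 220 (hinge to edge) x 8 mm. Stiff hinge: stays where left, 1 to 3 N at the edge moves it. From about 0.06 a sprung catch resists: press down near the edge, about 5 to 7 N; below 0.035 it snaps to 0 and holds.
- hood_hinge (a point): middle of the hood's hinge axis, 52 mm above the bench, scanner y +120 mm, in the panel's mid-plane; axis along scanner x, the hood shuts towards the right (-y). Axes turn with the hood: -y from hinge to free edge, +z out of the outer face.
- hood_edge (a point): middle of the hood's free edge on its outer face (4 mm outside the mid-plane), 220 mm from the hinge; level at 56 mm above the bench when shut
- case: empty blue slide case, a closed box with a black seam and white label, loose, lying flat: 110 (x, long) x 64 (y) x 30 (z, thick) mm, 180 g. Origin: centre of the large face that is underneath at the start. To be stood so that its x is vertical (either end up). Can be gripped over its 64 mm width.
- case_mid (a point): centre of the case (15 mm inside its origin's face, along its z)
- mat: grey mat fixed to the bench, 120 x 120 x 3 mm; origin: centre of its underside, on the bench
- red_bottle: little brown dropper bottle with a red cap, loose, 32 mm wide, 62 mm high, not to be knocked over; origin: centre of its foot
- blue_bottle: little green dropper bottle with a blue cap, loose, 32 mm wide, 62 mm high, not to be knocked over; origin: centre of its foot

How it is judged:
On the way, in this order (a step that is already met when the one before it is completed fails the run):
1. every finished carrier lies in the orange tray and every new carrier present lies home in a lane against far stop and rail while the hood is still open (horizontal distance between each of done0, done1, done2 and out_tray below 0.04 m and height (world z) of each of done0, done1, done2 below 0.012 m and angle between each of done0, done1, done2's own z axis and vertical below 0.08 rad and linear speed of each of done0, done1, done2, carrier_red, carrier_yellow, carrier_green below 0.02 m/s and ((x of carrier_red in the frame of lane0 between -0.0022 and 0.002 m and y of carrier_red in the frame of lane0 between -0.002 and 0.0022 m) or (x of carrier_red in the frame of lane1 between -0.0022 and 0.002 m and y of carrier_red in the frame of lane1 between -0.002 and 0.0022 m) or (x of carrier_red in the frame of lane2 between -0.0022 and 0.002 m and y of carrier_red in the frame of lane2 between -0.002 and 0.0022 m)) and angle between the x axis of each of carrier_red, carrier_yellow, carrier_green and the x axis of scanner, either way round below 0.035 rad and angle between each of carrier_red, carrier_yellow, carrier_green's own z axis and vertical below 0.06 rad and z of carrier_red in the frame of lane0 between -0.003 and 0.003 m and ((x of carrier_yellow in the frame of lane0 between -0.0022 and 0.002 m and y of carrier_yellow in the frame of lane0 between -0.002 and 0.0022 m) or (x of carrier_yellow in the frame of lane1 between -0.0022 and 0.002 m and y of carrier_yellow in the frame of lane1 between -0.002 and 0.0022 m) or (x of carrier_yellow in the frame of lane2 between -0.0022 and 0.002 m and y of carrier_yellow in the frame of lane2 between -0.002 and 0.0022 m)) and z of carrier_yellow in the frame of lane0 between -0.003 and 0.003 m and ((x of carrier_green in the frame of lane0 between -0.0022 and 0.002 m and y of carrier_green in the frame of lane0 between -0.002 and 0.0022 m) or (x of carrier_green in the frame of lane1 between -0.0022 and 0.002 m and y of carrier_green in the frame of lane1 between -0.002 and 0.0022 m) or (x of carrier_green in the frame of lane2 between -0.0022 and 0.002 m and y of carrier_green in the frame of lane2 between -0.002 and 0.0022 m)) and z of carrier_green in the frame of lane0 between -0.003 and 0.003 m and value of joint hood above 0.5 rad), for 0.2 s.
2. the hood is pressed shut past its catch (value of joint hood below 0.02 rad), for 0.2 s.
At the end, for the whole second after the job is handed in: Finished carriers lie flat in the orange tray; new ones lie flat in lanes, within about 2 mm of touching far stop and rail, square to 0.035 rad; hood under 0.02 rad; the case stands at rest on a short end (within 0.1 rad), its centre within 38 mm of the mat's centre (horizontal distance between each of done0, done1, done2 and out_tray below 0.04 m and height (world z) of each of done0, done1, done2 below 0.012 m and angle between each of done0, done1, done2's own z axis and vertical below 0.08 rad and linear speed of each of done0, done1, done2, carrier_red, carrier_yellow, carrier_green, case below 0.02 m/s and ((x of carrier_red in the frame of lane0 between -0.0022 and 0.002 m and y of carrier_red in the frame of lane0 between -0.002 and 0.0022 m) or (x of carrier_red in the frame of lane1 between -0.0022 and 0.002 m and y of carrier_red in the frame of lane1 between -0.002 and 0.0022 m) or (x of carrier_red in the frame of lane2 between -0.0022 and 0.002 m and y of carrier_red in the frame of lane2 between -0.002 and 0.0022 m)) and angle between the x axis of each of carrier_red, carrier_yellow, carrier_green and the x axis of scanner, either way round below 0.035 rad and angle between each of carrier_red, carrier_yellow, carrier_green's own z axis and vertical below 0.06 rad and z of carrier_red in the frame of lane0 between -0.003 and 0.003 m and ((x of carrier_yellow in the frame of lane0 between -0.0022 and 0.002 m and y of carrier_yellow in the frame of lane0 between -0.002 and 0.0022 m) or (x of carrier_yellow in the frame of lane1 between -0.0022 and 0.002 m and y of carrier_yellow in the frame of lane1 between -0.002 and 0.0022 m) or (x of carrier_yellow in the frame of lane2 between -0.0022 and 0.002 m and y of carrier_yellow in the frame of lane2 between -0.002 and 0.0022 m)) and z of carrier_yellow in the frame of lane0 between -0.003 and 0.003 m and ((x of carrier_green in the frame of lane0 between -0.0022 and 0.002 m and y of carrier_green in the frame of lane0 between -0.002 and 0.0022 m) or (x of carrier_green in the frame of lane1 between -0.0022 and 0.002 m and y of carrier_green in the frame of lane1 between -0.002 and 0.0022 m) or (x of carrier_green in the frame of lane2 between -0.0022 and 0.002 m and y of carrier_green in the frame of lane2 between -0.002 and 0.0022 m)) and z of carrier_green in the frame of lane0 between -0.003 and 0.003 m and (angle between case's own x axis and vertical below 0.1 rad or angle between case's own x axis and vertical above 3.04 rad) and horizontal distance between case_mid and mat below 0.038 m and height (world z) of case_mid between 0.05 and 0.066 m and value of joint hood below 0.02 rad).
It fails at once if a dropper bottle is knocked over (angle between any of red_bottle, blue_bottle's own z axis and vertical above 0.6 rad).
Of carrier_red, carrier_yellow, carrier_green only 2 to 3 are there at a start; the rules pass over those that are not, and their reading is None.
Of done0, done1, done2 only 1 to 2 are there at a start; the rules pass over those that are not, and their reading is None.
At some moment in a run one of case may be knocked a few centimetres aside while the robot is not near it.
Once in a run the grip may slacken for a moment while it holds something.
It also fails if it takes over 210 s, if anything falls off the work surface, if the arm or the gripper's body presses on something with over 40 N, if the wrist force passes 120 N, or if a joint passes its speed limit or range.

## Working session

There is one attempt and no reset: what is moved stays moved. The work goes in short steps, each a Python script; the robot and the scene stay as the last script left them, time stands still between calls to the robot, and variables do not carry over. Pictures are saved under pics/ and viewed, at most 14 in all, crops included, and the job is handed in when it is done.

```bash
mkdir -p pics; ls; python3 - <<'E'
from station import *
import cv2
for n in("scene","top","wrist"):
    m=camera_model(n);print(n,m)
    cv2.imwrite(f"pics/{n}0.png",camera(n)[:,:,::-1])
print(read_t(),read_tool_rot(),read_position())
E
```

```text
pics
scene {'fovy': 51.999155990613275, 'cx': 319.8060490085701, 'cy': 240.12928922777309, 'origin': array([1.26599569, 0.21265727, 0.55186213]), 'orientation': array([-0.26566141,  0.49017372,  0.72408699, -0.40601941])}
top {'fovy': 54.00578469407927, 'cx': 312.95283610702955, 'cy': 243.38142897734272, 'origin': array([ 0.3992796 , -0.05666839,  0.96137318]), 'orientation': array([ 0.06051382, -0.6956375 ,  0.71270425, -0.06692674])}
wrist {'fovy': 70.22751371129131, 'cx': 322.6546161849548, 'cy': 236.90770845034874, 'origin': array([ 0.33986498, -0.52895993,  0.37350306]), 'orientation': array([ 0.11947493,  0.84125971, -0.52188399, -0.07513281])}
0.15 [-4.54630669e-04  9.73806015e-01  2.27379913e-01 -1.15800418e-04] [ 0.27671767 -0.56017826  0.30341726]
```

View pics/top0.png

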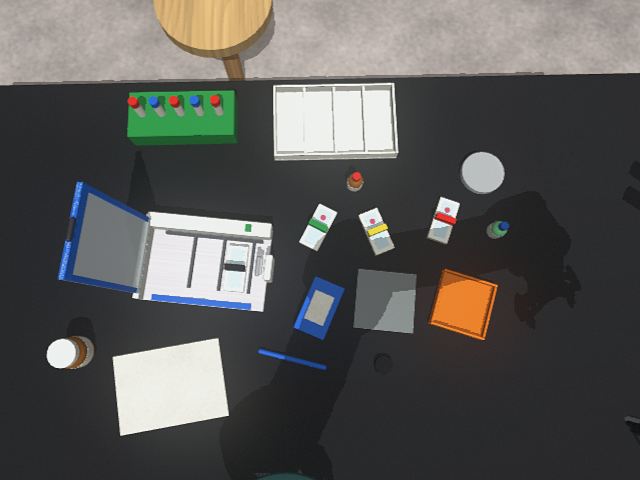

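View pics/scene0.png

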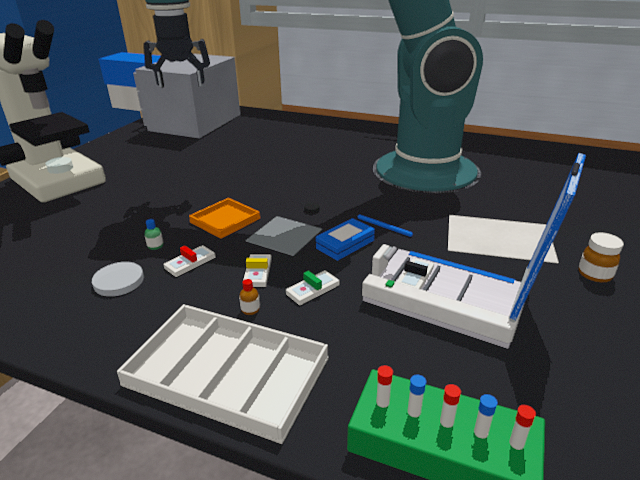

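Top view: the new carriers are green (318,227), yellow (376,231) and red (444,220). One black-bar carrier is in lane 0 (236,267), the tray is at (463,304), the mat at (385,301), the case at (320,307), and the bottles at (355,181) and (498,229). The hood leans left.

```bash
cat > h.py <<'E'
from station import *
import numpy as np, cv2
from scipy.spatial.transform import Rotation as R
def rot(q): return R.from_quat([q[1],q[2],q[3],q[0]])
def cast(m,px,z):
    px=np.atleast_2d(px).astype(float); f=240/np.tan(np.radians(m["fovy"]/2))
    d=np.c_[(px[:,0]-m["cx"])/f,(px[:,1]-m["cy"])/f,np.ones(len(px))]
    d=rot(m["orientation"]).apply(d); o=np.array(m["origin"])
    return (o+d*((z-o[2])/d[:,2])[:,None])[:,:2]
def proj(m,P):
    f=240/np.tan(np.radians(m["fovy"]/2))
    p=rot(m["orientation"]).inv().apply(np.atleast_2d(P)-m["origin"])
    return np.c_[m["cx"]+f*p[:,0]/p[:,2],m["cy"]+f*p[:,1]/p[:,2]]
def blobs(im,lo,hi,amin=40,roi=None):
    """contours of an HSV range, roi=(x0,y0,x1,y1)"""
    k=cv2.inRange(cv2.cvtColor(im,cv2.COLOR_RGB2HSV),np.array(lo),np.array(hi))
    if roi:
        z=np.zeros_like(k);x0,y0,x1,y1=roi;z[y0:y1,x0:x1]=k[y0:y1,x0:x1];k=z
    c,_=cv2.findContours(k,cv2.RETR_EXTERNAL,cv2.CHAIN_APPROX_NONE)
    return sorted([a for a in c if cv2.contourArea(a)>=amin],key=cv2.contourArea,reverse=True)
def rect(m,c,z):
    """world min-area rect: centre, (long,short), yaw of long axis in (-90,90]"""
    w=cast(m,c.reshape(-1,2),z).astype(np.float32)
    (a,b),(l,s),t=cv2.minAreaRect(w*1000)
    if l<s:l,s,t=s,l,t+90
    return np.array([a,b])/1000,(round(l,1),round(s,1)),(t+90)%180-90
def down(yaw):
    """tool down, finger-closing axis (tool y) along world heading yaw (deg)"""
    y=np.array([np.cos(np.radians(yaw)),np.sin(np.radians(yaw)),0]);z=np.array([0,0,-1.]);x=np.cross(y,z)
    q=R.from_matrix(np.c_[x,y,z]).as_quat();return [q[3],q[0],q[1],q[2]]
E
python3 - <<'E'
from h import *
im=cv2.imread("pics/top0.png")[:,:,::-1].copy(); m=camera_model("top")
def go(n,lo,hi,z,roi,amin=20):
    for c in blobs(im,lo,hi,amin,roi)[:2]:
        a=rect(m,c,z);print(n,np.round(a[0],4),a[1],round(a[2],1),cv2.boundingRect(c))
go("green",(45,120,60),(80,255,255),.03,(290,195,345,260))
go("yellow",(22,120,80),(35,255,255),.03,(350,200,400,260))
go("red",(0,150,100),(8,255,255),.03,(420,190,470,250))
for n,r in(("greenP",(290,195,345,260)),("yellowP",(350,200,400,260)),("redP",(420,190,470,250))): go(n,(0,0,110),(180,90,255),.012,r)
go("tray",(5,150,80),(20,255,255),.018,(420,260,510,350))
go("mat",(0,0,60),(180,60,180),.003,(345,260,425,340))
go("case",(100,130,50),(130,255,255),.03,(285,270,350,345))
go("redb",(0,150,100),(8,255,255),.062,(340,165,370,190),5)
go("blueb",(95,130,50),(130,255,255),.062,(480,215,515,245),5)
go("rim",(100,130,50),(130,255,255),.014,(140,285,260,315))
cv2.imwrite("pics/c1.png",cv2.resize(im[175:320,50:285],None,fx=3.4,fy=3.4,interpolation=cv2.INTER_CUBIC)[:,:,::-1])
E
```

```text
green [ 0.6065 -0.0778] (39.2, 12.0) 61.5 (309, 219, 19, 13)
yellow [ 0.5953 -0.1983] (41.4, 12.5) -69.4 (368, 223, 20, 13)
red [ 0.6141 -0.3384] (41.6, 14.7) 69.5 (435, 213, 22, 12)
greenP [ 0.607  -0.0784] (92.3, 43.4) -28.6 (299, 204, 38, 47)
yellowP [ 0.5721 -0.2072] (42.7, 40.7) -69.6 (368, 230, 27, 25)
yellowP [ 0.617  -0.1903] (46.8, 43.4) 22.0 (358, 208, 26, 28)
redP [ 0.5931 -0.3298] (42.6, 42.4) 68.2 (428, 218, 25, 26)
redP [ 0.6376 -0.3478] (45.5, 43.0) -21.8 (434, 197, 26, 21)
tray [ 0.4424 -0.3636] (117.4, 114.8) -18.9 (429, 269, 69, 71)
mat [ 0.4532 -0.2105] (121.4, 120.0) 82.9 (353, 269, 64, 65)
case [ 0.4412 -0.0755] (110.0, 65.1) -24.7 (293, 276, 52, 64)
redb [ 0.6968 -0.1562] (18.7, 16.1) -1.3 (352, 172, 9, 10)
blueb [ 0.5895 -0.4411] (20.2, 15.6) -65.1 (499, 221, 11, 10)
rim [0.4594 0.1597] (198.3, 11.6) 82.9 (151, 294, 100, 16)
```

View pics/c1.png

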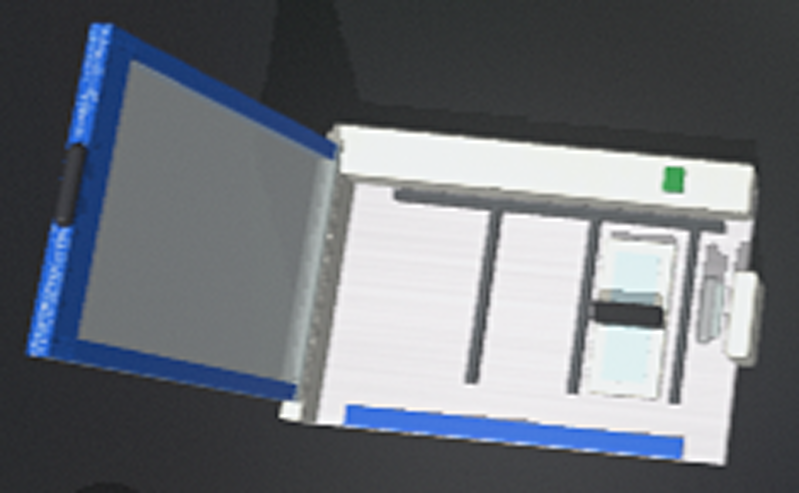

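```bash
python3 - <<'E'
from h import *
m=camera_model("top")
c=lambda x,y:(50+(x)/3.4-.35,175+y/3.4-.35)
a=np.radians(-7.1);ux=np.array([np.cos(a),np.sin(a)]);uy=np.array([-ux[1],ux[0]])
S=[]
for n,p,z,l in (("ledgeL",(338,125),.045,(90,None)),("ledgeR",(755,163),.045,(90,-125)),("bedFR",(725,465),.014,(-85,-125)),):
    w=cast(m,c(*p),z)[0]; print(n,w,"along",w@ux,"across",w@uy)
    if l[1]: print("  origin",w-ux*l[0]/1e3-uy*l[1]/1e3)
for n,p in (("rail2t",(495,212)),("rail2b",(471,383)),("rail1b",(572,392)),("rail0b",(675,402)),("rail0t",(695,235)),("stopL",(395,200)),("stopfront",(540,214)),("bar0",(630,314))):
    w=cast(m,c(*p),.023 if n!="bar0" else .044)[0];print(n,w@ux,w@uy)
O=np.array([.555,.155,0])
q0=read_joint_positions();print(q0)
for n,p,yaw in (("view",(.53,.15,.30),172.9),("done",(.55,.09,.101),172.9),("lane2",(.56,.22,.101),172.9),("lane2b",(.56,.22,.101),-7.1),("green",(.6065,-.078,.087),151.4),("yel",(.595,-.198,.087),200.6),("red",(.614,-.338,.087),158.5),("tray",(.4424,-.3636,.092),161)):
    print(n,None if (q:=ik(list(p),down(yaw))) is None else np.round(q,2))
movep([.50,.15,.30],down(172.9))
mw=camera_model("wrist");im=camera("wrist");cv2.imwrite("pics/w1.png",im[:,:,::-1]);np.save("w1.npy",mw,allow_pickle=True)
print(mw,read_t(),read_ft_force())
E
```

```text
ledgeL [0.63899852 0.25862344] along 0.6021324035634825 across 0.3356214595913125
ledgeR [0.61041233 0.01401454] along 0.603999436834932 across 0.08935493665248538
  origin [0.53655264 0.14918016]
bedFR [0.43673465 0.03561325] along 0.42898389484932575 across 0.08932121672806627
  origin [0.53653305 0.14914862]
rail2t 0.5635166814570978 0.24235933339840543
rail2b 0.4611854358427132 0.24167802831358703
rail1b 0.46184133449686793 0.18228920432075166
rail0b 0.4620342992395893 0.12173559965838426
rail0t 0.5616099303947728 0.12214057442031852
stopL 0.5647737984216332 0.30267396884255954
stopfront 0.5649975568001969 0.21554031631004197
bar0 0.5083632706958623 0.15089073519293147
[ 1.07052441  0.41781547 -0.01034152  1.61403552  0.00465078  1.11070365
 -0.05302032]
view [ 0.49  0.5  -1.08  1.78  0.48  1.16  2.28]
done [ 0.57  0.9  -1.09  1.89  0.97  1.    2.05]
lane2 [ 0.32  0.96 -1.09  1.78  0.98  1.06  1.87]
lane2b [ 0.06  0.74 -0.66  1.79  0.6   0.83 -1.01]
green [ 0.81  1.   -1.09  1.76  1.02  1.07  1.99]
yel [ 0.16  0.69  0.15  1.74 -0.15  0.72 -2.39]
red [ 0.22  0.82  0.37  1.54 -0.36  0.84 -2.8 ]
tray [ 0.37  0.64  0.35  1.89 -0.33  0.67 -2.56]
{'fovy': 70.22751371129131, 'cx': 322.6546161849548, 'cy': 236.90770845034874, 'origin': array([0.49084664, 0.0787924 , 0.3700918 ]), 'orientation': array([0.00862076, 0.06156188, 0.98804081, 0.14110699])} 2.8333 [-0.04491474  0.08793669 -0.07662265]
```

View pics/w1.png

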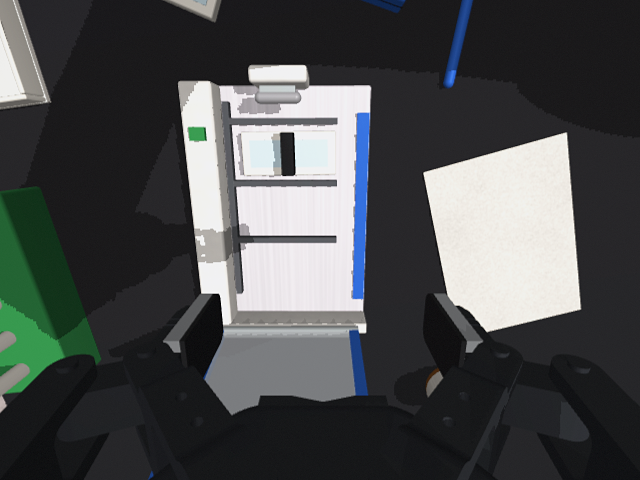

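Wrist view: the bed is clear, with rails at rows 121, 183 and 239, the stop at about column 235, and the black bar at (288,154). The two scanner corners give the same origin, (0.5365, 0.1492), with yaw −7.1°. Next I'll clear done0.

```bash
cat >> h.py <<'E'
O=np.array([.5365,.1492]);YS=-7.1;_a=np.radians(YS)
UX=np.array([np.cos(_a),np.sin(_a)]);UY=np.array([-UX[1],UX[0]])
def S(x,y): return O+UX*x/1e3+UY*y/1e3      # scanner mm -> world
def loc(p): d=np.array(p[:2])-O; return np.array([d@UX,d@UY])*1e3
ZT=.25
def over(xy,yaw,z=ZT): movep([xy[0],xy[1],z],down(yaw))
def lin(xy,z,feed=.15,ori=None): move_linear([xy[0],xy[1],z],ori,feed)
def pick(xy,yaw,zu,n=40):
    """grasp a carrier bar, underside at height zu"""
    over(xy,yaw); lin(xy,zu+.12,.3); lin(xy,zu+.087,.08); clamp(n)
    w=read_gripper_width(); lin(xy,ZT,.25); print("pick width",w,read_gripper_width(),read_grasp_force(),"t",read_t())
def push(d,dist,fmax,step=.001,feed=.02):
    """creep along world unit vector d (xy) until resisting force > fmax; returns travel"""
    f0=np.array(read_ft_force());p=np.array(read_position());s=0
    while s<dist:
        s+=step; q=p.copy();q[:2]+=np.array(d)*s; move_linear(list(q),None,feed)
        f=(np.array(read_ft_force())-f0)[:2]@np.array(d)
        if f<-fmax:break
    print("push %.1f mm, f %.1f, at local"%(s*1e3,f),np.round(loc(read_position()),1),"t",read_t());return s
E
python3 - <<'E'
from h import *
mw=np.load("w1.npy",allow_pickle=True).item()
for p,z in (((337,121),.023),((337,183),.023),((336,239),.023),((241,183),.023),((288,154),.044),((370,86),.014)): print(np.round(loc(cast(mw,p,z)[0]),1))
b=S(-8-4,-64)
pick(b,YS,.014)
T=np.array([.4424,-.3636])
over(T,-18.9);lin(T,.12,.3);lin(T,.005+.088,.06)
print(read_ft_force());open_gripper();lin(T,ZT,.3)
im=camera("top");cv2.imwrite("pics/t2.png",im[:,:,::-1]);print(read_t())
E
```

```text
[-50.6 -90.7]
[-51.2 -31.2]
[-50.8  28. ]
[ 46.  -31.2]
[ -4.5 -60.7]
[ -82.3 -123. ]
pick width 0.12415478554193507 0.12956258985585742 39.015902280807495 t 7.7667
[-0.61486395  0.32922276 -0.47442016]
12.0583
```

```bash
cat >> h.py <<'E'
LX,LY=5.,{0:-67.5,1:-8,2:52}
def load(lane,yaw,gap=13,dy=5):
    b=S(LX-gap,LY[lane]+dy)
    over(b,yaw);lin(b,.15,.3);lin(b,.014+.0885,.06)
    print("in lane, width",read_gripper_width(),"f",np.round(read_ft_force(),1))
    push(-UY,.012,4,.0006)
    home(lane)
def home(lane):
    open_gripper()
    p=np.array(read_position()); lin(p,.16,.25)
    q=p[:2]-UX*.036; lin(q,.16,.25); clamp(20); lin(q,.014+.091,.15)
    push(UX,.035,5,.0008,.03)
    q=np.array(read_position())[:2]-UX*.004; lin(q,.105,.1); lin(q,.2,.3); open_gripper()
E
python3 - <<'E'
from h import *
pick([.6141,-.339],-21.2,0)
load(0,YS)
im=camera("top");cv2.imwrite("pics/t3.png",im[:,:,::-1])
lin(S(-60,-60),.3,.3)
mw=camera_model("wrist");np.save("w2.npy",mw,allow_pickle=True);im2=camera("wrist");cv2.imwrite("pics/w2.png",im2[:,:,::-1]);print(read_t())
a=cv2.resize(im[180:350,130:520],None,fx=2,fy=2)
b=cv2.resize(im2,None,fx=.5,fy=.5); a=np.vstack([a,np.zeros((240,a.shape[1],3),np.uint8)]);a[-240:,:320]=b
cv2.imwrite("pics/v3.png",a[:,:,::-1])
E
```

```text
pick width 0.12880688959146228 0.12892603875794148 39.127782583236694 t 15.3917
in lane, width 0.12723344077232518 f [-0.2  0.2 -0.7]
push 6.0 mm, f -6.5, at local [ -7.8 -67.7] t 20.925
push 33.6 mm, f -5.6, at local [-10.5 -68.7] t 34.0833
36.2583
```

View pics/v3.png

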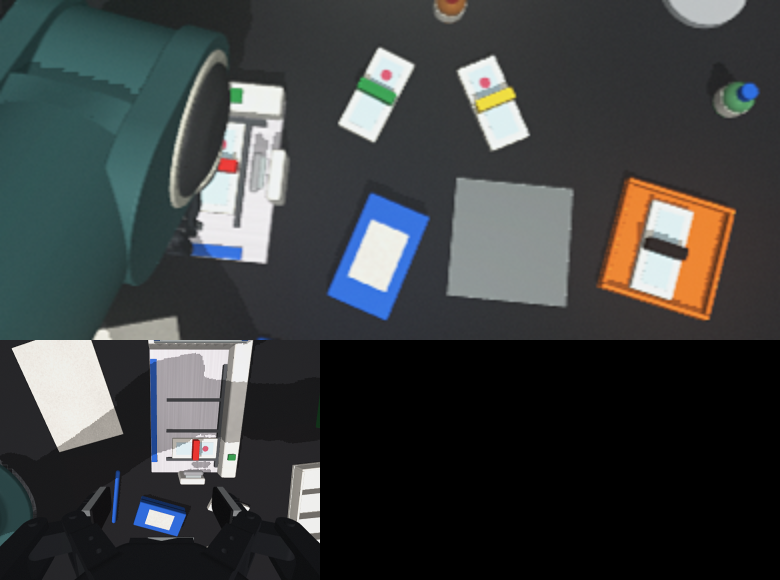

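Top view: done0 is flat in the tray at about (666,250), and red is in lane 0. The wrist view shows red near the rail and stop at (195,450). I'll check this numerically and then load yellow, with a faster push.

```bash
sed -i 's/UX\*.036; lin/UX*.021; lin/; s/push(UX,.035,5,.0008,.03)/lin(q+UX*.003,.105,.1);push(UX,.025,6,.001,.04)/' h.py
python3 - <<'E'
from h import *
mw=np.load("w2.npy",allow_pickle=True).item();im=cv2.imread("pics/w2.png")
# rectified metric crop of the bed at plate-top height: 4 px/mm
def rectify(im,m,x0,x1,y0,y1,z,k):
    # image: right = -y(local), up = +x(local)
    c=np.array([[x0,y1],[x1,y1],[x1,y0],[x0,y0]],float)
    W=np.array([np.r_[S(*v),z] for v in c]);P=proj(m,W).astype(np.float32)
    D=np.array([[(y1-v[1])*k,(x1-v[0])*k] for v in c],np.float32)
    return cv2.warpPerspective(im,cv2.getPerspectiveTransform(P,D),(int((y1-y0)*k),int((x1-x0)*k)),flags=cv2.INTER_CUBIC)
a=rectify(im,mw,-60,65,-100,-30,.026,4)
cv2.imwrite("pics/r2.png",a)
pick([.5953,-.1985],20.6,0)
load(1,YS)
E
```

```text
pick width 0.1288407754276317 0.128711577758417 39.112619161605835 t 40.25
in lane, width 0.12728794062557316 f [ 0.5 -0.  -1.3]
push 3.6 mm, f -8.6, at local [-7.8 -5.7] t 44.5
push 16.0 mm, f -10.2, at local [-10.2  -6.5] t 51.3667
```

View pics/r2.png

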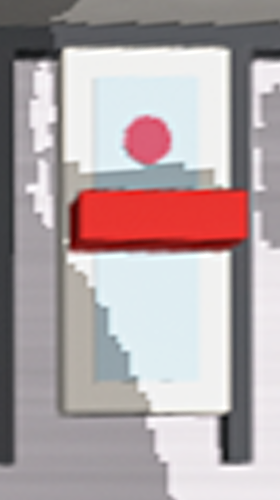

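Red touches both the stop and the rail. Green goes into lane 2 next.

```bash
cat >> h.py <<'E'
def rectify(im,m,x0,x1,y0,y1,z,k):
    """metric scanner view: right = -y, up = +x (local mm)"""
    c=np.array([[x0,y1],[x1,y1],[x1,y0],[x0,y0]],float)
    P=proj(m,np.array([np.r_[S(*v),z] for v in c])).astype(np.float32)
    D=np.array([[(y1-v[1])*k,(x1-v[0])*k] for v in c],np.float32)
    return cv2.warpPerspective(im,cv2.getPerspectiveTransform(P,D),(int((y1-y0)*k),int((x1-x0)*k)),flags=cv2.INTER_CUBIC)
E
python3 - <<'E'
from h import *
pick([.6067,-.0781],151.4,0)
load(2,YS+180)
over(S(-30,20),YS+180,.30)
m=camera_model("wrist");im=camera("wrist");cv2.imwrite("pics/w4.png",im[:,:,::-1]);np.save("w4.npy",m,allow_pickle=True)
cv2.imwrite("pics/r4.png",rectify(im,m,-60,65,-100,95,.026,4)[:,:,::-1])
print(read_t())
E
```

```text
pick width 0.12755989095459974 0.12933327305261993 39.06280875205994 t 58.0917
in lane, width 0.1329242070988915 f [ 0.2 -0.4 -0.7]
push 6.0 mm, f -6.8, at local [-8.  51.8] t 63.1417
push 16.0 mm, f -8.8, at local [-10.3  51.4] t 70.0083
72.0583
```

View pics/r4.png

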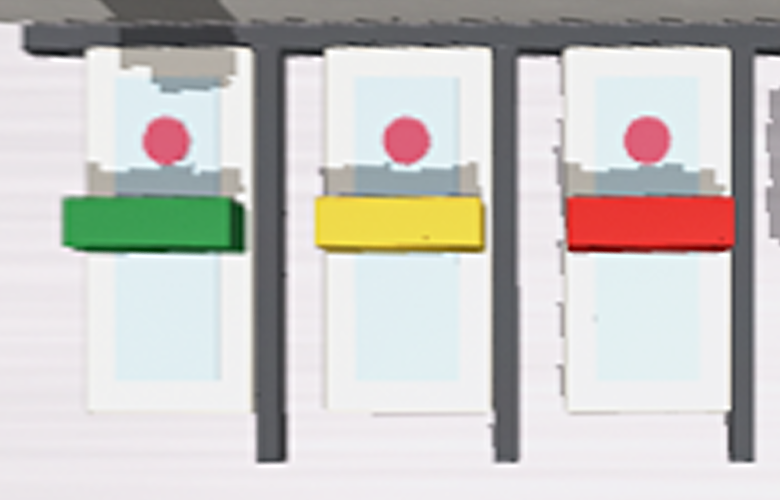

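All three lie home against stop and rail (far ends all at row ~46). Next, the hood: I'll sweep it over with closed fingertips.

```bash
python3 - <<'E'
from h import *
rho=.195
def pt(th,off=.004):
    y=.120-rho*np.cos(th)+off*np.sin(th)+.0115; z=.052+rho*np.sin(th)+off*np.cos(th)
    return S(0,y*1e3),z+.073
ths=np.r_[np.arange(1.9,.1,-.1),.08]
for yaw in (YS,YS+180):
    print(yaw,[ik([*pt(t)[0],pt(t)[1]],down(yaw)) is not None for t in ths[::3]], ik([*pt(1.9,.03)[0],.43],down(yaw)))
yaw=YS+180
clamp(20)
over(S(0,20),yaw,.43); over(pt(1.9,.03)[0],yaw,.43)
xy,z=pt(1.9,.012);lin(xy,z,.2)
f0=np.array(read_ft_force())
for t in ths:
    xy,z=pt(t);lin(xy,z,.12)
    print(round(t,2),np.round(read_ft_force()-f0,1),end=" ")
print(read_t())
z=read_position()[2]
while z>.052+.073:
    z-=.001;lin(xy,z,.02);f=read_ft_force()[2]-f0[2];print(round(read_position()[2]-.073,4),round(f,1),end="; ")
    if f>25:break
print(read_t())
E
```

```text
-7.1 [True, True, True, True, True, True, True] [-1.26237514  0.63312752  1.08196551  1.33060615 -0.55151026  1.49262897
 -0.35070257]
172.9 [True, True, True, True, True, True, True] [ 0.03802061  0.67441671 -1.16040727  1.27936322  0.6097341   1.55659128
  1.98321453]
1.9 [ 0.6  0.3 -1.7] 1.8 [-0.2 -1.7 -0.2] 1.7 [ 0.7 -0.6 -1.9] 1.6 [ 0.8 -0.2 -2. ] 1.5 [-0.1  0.1 -0.8] 1.4 [-0.1 -0.9 -1.5] 1.3 [ 0.2 -0.  -1.1] 1.2 [ 0.2 -0.3 -1.3] 1.1 [-0.  -1.6 -1.2] 1.0 [-0.2 -0.2 -0.9] 0.9 [ 0.  -0.4 -0.5] 0.8 [ 0.8 -0.  -0.7] 0.7 [ 1.1  1.5 -0.5] 0.6 [ 0.1 -0.5 -0.6] 0.5 [ 0.7 -0.2 -1.1] 0.4 [-0.2  0.2 -0.5] 0.3 [ 0.1  0.4 -0.6] 0.2 [ 1.2  0.3 -0.7] 0.08 [ 0.2 -0.2 -0.5] 80.8667
0.071 -0.7; 0.0696 -1.5; 0.0686 -1.4; 0.0677 2.7; 0.0671 13.1; 0.0661 11.7; 0.0647 4.5; 0.0637 6.2; 0.0625 0.3; 0.0615 -1.7; 0.0605 -0.8; 0.0595 0.0; 0.0585 -1.1; 0.0575 -1.6; 0.0565 -1.3; 0.0557 1.5; 0.0553 17.7; 0.055 35.2; 85.3667
```

```bash
python3 - <<'E'
from h import *
p=read_position();lin(p,.25,.3);over([.40,-.30],-7,.4)
m=camera_model("top");im=camera("top");cv2.imwrite("pics/t5.png",im[:,:,::-1])
s=camera("scene");cv2.imwrite("pics/s5.png",s[:,:,::-1])
a=np.vstack([cv2.resize(im[180:340,40:440],None,fx=2,fy=2)[:, :800],cv2.resize(s[180:340,240:640],None,fx=2,fy=1.7)])
cv2.imwrite("pics/v5.png",a[:,:,::-1])
for c in blobs(im,(100,130,50),(130,255,255),300,(265,250,400,370)): print(rect(m,c,.03))
w=camera_model("wrist");iw=camera("wrist");cv2.imwrite("pics/w5.png",iw[:,:,::-1]);print(read_t())
E
```

```text
(array([ 0.41361819, -0.04022785]), (110.1, 65.1), -24.649093627929688)
87.8417
```

View pics/v5.png

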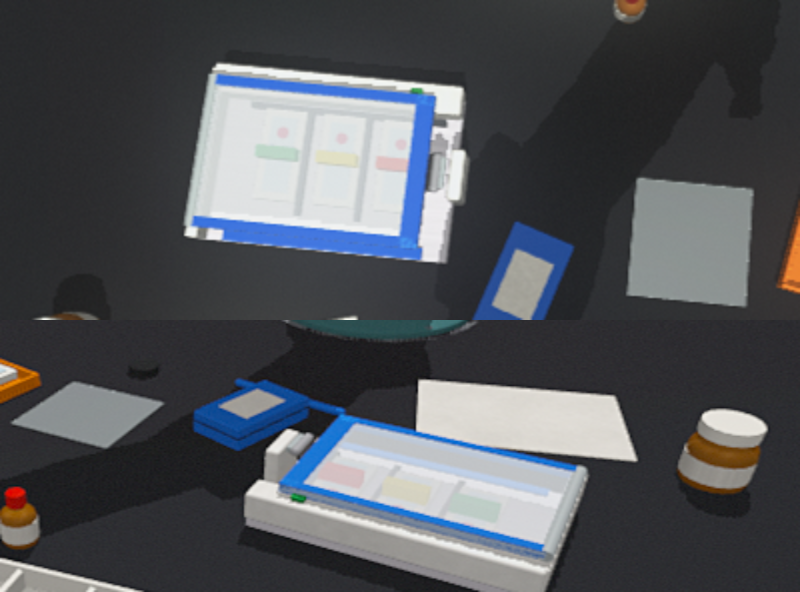

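The hood is shut, latched under the catch post, with the carriers in place. The case was knocked aside and now lies at (0.4136, −0.0402), yaw −24.6°. I'll grip it with the tool tilted and rotate it upright.

```bash
cat > case.py <<'E'
from h import *
C=np.array([.4136,-.0402,0]);E=np.radians(-24.65);M=np.array([.4532,-.2105,0]);Z=np.array([0,0,1.])
def plan(al,psi,d=.015,gz=.021):
    def fr(v,x):
        q=R.from_matrix(np.c_[x,np.cross(v,x),v]).as_quat();return [q[3],q[0],q[1],q[2]]
    hd=lambda a:np.array([np.cos(a),np.sin(a),0]);c,s=np.cos(al),np.sin(al)
    e=hd(E);v=-c*Z-s*e;x=c*e-s*Z; G=C+d*e+gz*Z
    pre=(G-.054*v-.09*v,fr(v,x)); gr=(G-.054*v,fr(v,x)); li=(gr[0]+.2*Z,fr(v,x))
    e=hd(psi);v=c*e-s*Z;x=c*Z+s*e; G=M-(gz-.015)*e+(.058+d)*Z; q=fr(v,x)
    pl=G-.054*v
    return dict(pre=pre,grasp=gr,lift=li,above=(pl+.09*Z,q),place=(pl+.002*Z,q),back=(pl-.11*v,q))
E
python3 - <<'E'
from case import *
for al in (35,45,55):
  for psi in (-60,-40,-25,-10,10):
    P=plan(np.radians(al),np.radians(psi));print(al,psi,{k:ik(list(p),q) is not None for k,(p,q) in P.items()})
E
```

```text
35 -60 {'pre': True, 'grasp': True, 'lift': True, 'above': True, 'place': True, 'back': True}
35 -40 {'pre': True, 'grasp': True, 'lift': True, 'above': False, 'place': True, 'back': False}
35 -25 {'pre': True, 'grasp': True, 'lift': True, 'above': False, 'place': False, 'back': False}
35 -10 {'pre': True, 'grasp': True, 'lift': True, 'above': False, 'place': True, 'back': False}
35 10 {'pre': True, 'grasp': True, 'lift': True, 'above': True, 'place': True, 'back': False}
45 -60 {'pre': True, 'grasp': True, 'lift': True, 'above': True, 'place': True, 'back': True}
45 -40 {'pre': True, 'grasp': True, 'lift': True, 'above': True, 'place': True, 'back': False}
45 -25 {'pre': True, 'grasp': True, 'lift': True, 'above': True, 'place': True, 'back': False}
45 -10 {'pre': True, 'grasp': True, 'lift': True, 'above': True, 'place': True, 'back': False}
45 10 {'pre': True, 'grasp': True, 'lift': True, 'above': False, 'place': True, 'back': False}
55 -60 {'pre': True, 'grasp': True, 'lift': True, 'above': True, 'place': True, 'back': True}
55 -40 {'pre': True, 'grasp': True, 'lift': True, 'above': False, 'place': True, 'back': True}
55 -25 {'pre': True, 'grasp': True, 'lift': True, 'above': False, 'place': True, 'back': False}
55 -10 {'pre': True, 'grasp': True, 'lift': True, 'above': False, 'place': True, 'back': False}
55 10 {'pre': True, 'grasp': True, 'lift': True, 'above': True, 'place': True, 'back': True}
```

```bash
python3 - <<'E'
from case import *
from scipy.spatial.transform import Slerp
P=plan(np.radians(45),np.radians(-60))
L=lambda k,feed:move_linear(list(P[k][0]),P[k][1],feed)
open_gripper()
movep(list(P["pre"][0]+[0,0,.08]),P["pre"][1]);L("pre",.25);L("grasp",.08);print(read_ft_force())
clamp(70);print("w",read_gripper_width(),read_grasp_force());L("lift",.2);print("w",read_gripper_width(),np.round(read_ft_force(),1))
a,b=P["lift"],P["above"]
q=Slerp([0,1],R.concatenate([rot(a[1]),rot(b[1])]))(.5).as_quat()
mid=(np.array(a[0])+b[0])/2;mid[2]=.33
try: movep(list(mid),[q[3],q[0],q[1],q[2]])
except MotionError as x: print("mid",x)
movep(list(b[0]),b[1]);print("w",read_gripper_width(),read_t())
s=camera("scene");cv2.imwrite("pics/s6.png",s[100:400,60:500,::-1])
E
```

```text
[ 0.59659135 -0.32495823  0.71471648]
w 0.7372232690647044 77.10995435714722
w 0.7391118530705835 [-0.2 -0.3 -1. ]
w 0.7380923986194823 98.7667
```

View pics/s6.png

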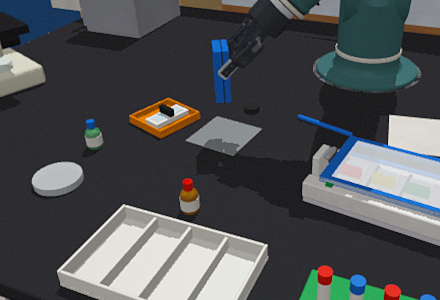

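The case is held vertical above the mat. Lowering it now.

```bash
python3 - <<'E'
from case import *
P=plan(np.radians(45),np.radians(-60))
p,q=P["place"];move_linear(list(p+[0,0,.006]),q,.1);f0=read_ft_force()[2];z=p[2]+.006
for i in range(14):
    z-=.001;move_linear([p[0],p[1],z],q,.02)
    if read_ft_force()[2]-f0>4:break
print(i,read_ft_force()[2]-f0,"w",read_gripper_width(),z-p[2])
open_gripper();hold(.3);move_linear(list(P["back"][0]),q,.1);hold(.3)
m=camera_model("top")
movep([.3,.0,.4],down(60))
im=camera("top");s=camera("scene");print(read_t())
for c in blobs(im,(95,110,30),(130,255,255),60,(330,235,440,340)): print(rect(m,c,.113))
cv2.imwrite("pics/v7.png",np.hstack([s[100:400,60:440],im[150:450,260:520]])[:,:,::-1])
E
```

```text
9 17.247656311958693 w 0.73908674969132 -0.0040000000000000036
105.9083
(array([ 0.44756778, -0.20307793]), (63.3, 45.5), 29.752145767211914)
```

View pics/v7.png

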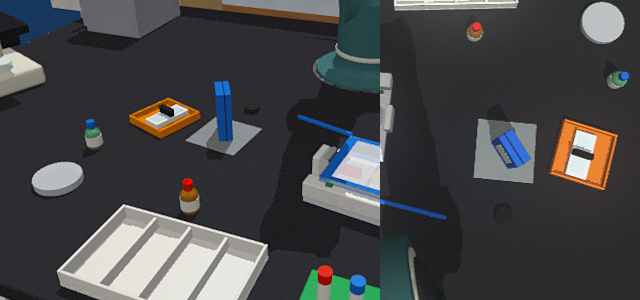

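The case stands upright in the middle of the mat, both bottles are upright, done0 is in the tray, and the hood is shut over the carriers.

```bash
python3 -c "
from station import *
print(finish_job(),read_t())"
```

```text
the job is handed in; nothing more can be done
the job is handed in; nothing more can be done
```

The job is handed in at about 106 s of the 210 s allowed: the black carrier lies in the tray, all three new carriers are home in their lanes, the hood is shut, the case stands on the mat and both bottles are upright; I checked these on camera, but the hand-in gave no verdict.

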